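# Reset the drilling jig's stop by clicks and load it

### The arm

A 6-joint arm with a two-finger parallel gripper is mounted at the origin on the work surface. World frame = base frame: x ahead of the robot, y to its left, z up, the work surface at z = 0. Lengths are in m, angles in rad, forces in N, time in s.
With the tool pointing down it reaches from about 0.375 to 0.9 m from the base axis. Payload 3.1 kg.
Tool frame: the origin (TCP) lies at the very end of the fingers, on their centre line; the grasp point (between the pads) lies 19 mm behind it; z points along the fingers, y is the line along which they close (so a half turn about z gives the same grasp; the last joint's range is limited). The gripper opens to 87 mm and grips with 3 to 60 N. Pads are 19 mm wide; open, the fingers measure 117 mm over their backs; the gripper's body (75 mm by 190 mm) begins 51 mm behind the grasp point.
Start: joints at [-1.462, 0.527, 1.433, -0, 1.181, -0.178], TCP at [0.177, -0.599, 0.223] pointing down, gripper open.
Joint ranges: [-3.08, 3.08], [-0.75, 2.2], [0.22, 2.44], [-1.43, 4.57], [0, 2.65], [-2.85, 2.85]. Speed limits (rad/s): [2.79, 2.79, 3.14, 3.14, 3.14, 3.14].

### API

Orientations are given as a unit quaternion [x, y, z, w].
In Python, from rig import status, viewer, robot gives the robot as it stands.
- The arm moves only by the tool arm_command, never from a script. Its arguments are lists of equal length, an entry for each row: "delta_rot": the turn, a rotation vector about the tool's x, y, z in degrees, a list of three; "delta_pos": the shift along the tool's x, y, z in m, a list of three; "gripper": the closure, from -1 (fully open) to 1 (shut). In form: {"delta_rot": [[rx, ry, rz], ...], "delta_pos": [[dx, dy, dz], ...], "gripper": [gripper, ...]}. A call has 1 to 12 rows; each row is the pose to reach, as a shift and turn from the pose commanded when the call began, along the tool's axes at that moment; what a row does not reach only later rows make up. A row lasts 1/12 s, in which the tool goes at most 41.7 mm and 7.16 degrees, less where a joint would pass 70% of its speed; a pose out of reach is approached as far as the arm can. A call with a gripper value outside its range is refused whole. The fingers move at their own pace and stop on an object; "grip_force" is the grip in N (left out, the last holds). Time passes only in rows, so rows that repeat a pose let the fingers close. It gives the time, the measured TCP pose, the force, the opening and the grip force at its end, in the units of the state.
- status.get_obs(): the state, without advancing time (a new reading comes with each control period).
- viewer.camera(name): name is "scene" or "side" or "wrist"; returns a dict with "pixels" (420x560x3 uint8, blue, green, red), "fx", "fy", "cx", "cy" (pixels), "k1" (the pictures are not rectified: a ray, as slopes to the right and down, at radius r is drawn at 1 + k1 r^2 times it, then the intrinsics apply), "pose" (4x4, takes a point from camera to world coordinates); the wrist camera has in their place "mount" (4x4, takes a point from camera to tool coordinates, whose origin is the TCP and whose axes are the flange's). Camera axes: x right, y down, z forward; pixel columns grow to the right and rows downward; lengths in m; the calibration is good to about 2 mm. A picture is of the moment at which its call begins: read the wrist's pose just before it. There is no depth.
- robot.hand_in(): hands the job in; it is judged then, once.
The state is a dict: "time": time; "q": joint angles; "joint_velocities": joint speeds; "joint_torque": joint torques, N m; "position": TCP position; "tool_rot": TCP orientation; "ft_force": force on the tool from outside, world axes, zero at the start; "moment": the same for the moment, N m; "grip_width": finger opening in m; "grip_force": force on a finger pad.
Only numpy, scipy, OpenCV 4.12 (cv2) and the standard library are available. Lean on these libraries where they do the work, as an engineer would, in place of code of your own. Each camera call takes 0.05 s, during which the arm holds its last target. There are 200 camera calls.

### The job

Get the drilling jig ready for the next batch: first clear every offcut off its bed into the black scrap bin, then turn the feed dial five clicks clockwise from where it stands and let it settle in that click. After that lay every pale rail flat on the bed, lengthways and side by side, each with its plain end butted against the stop bar and its tenon pointing away from it; leave the glue bottle, the tin and the hammer alone.

Things in the scene. Friction and masses are not known exactly. Their poses are not given: they have to be found in the camera images.
- bed (a point): centre line of the jig's grey bed, on its upper surface, 18 mm above the table, z up. Fixed; place and yaw vary. In mm in these axes the bed reaches x -100 to 100, y -110 to 150; a strip 8 wide, 6 high runs along each long edge; black lines at x = -29 and 29 mark three lanes (centres x = -58, 0, 58). A stop bar crosses the bed; a 100 x 100 x 48 grey block with the dial stands at its +y end.
- dial (a joint): feed dial, rad, grows clockwise seen from above, range -0.15 to 5.0. It clicks into a detent every 30 degrees (0, 0.524, 1.047 ..); about 0.15 N m takes it over, and let go between clicks it snaps to the nearer one. Each click clockwise moves the stop bar 10 mm towards the jig's -y. Starts in one of its first three detents.
- dial_grip (a point): on the dial's vertical axis at gripping height, 80 mm above the table. A black disc (64 mm across) with an upright bar on it: 62 mm long (this point's x), 16 mm thick (y), from 20 mm below to 16 mm above this point; a white mark on top points to -x. Turns with the dial: its yaw is the jig's yaw minus the dial's value.
- stop_face (a point): middle of the stop bar's working face, which looks along the jig's -y; 14 mm above the bed. Aluminium bar, 182 mm along x, 20 mm thick (from this face to +y), top 30 mm above the bed (42 mm in its middle 50 mm). Moves along the jig's y with the dial only; axes as the jig's.
- scrap_bin: open black bin for offcuts, fixed, 250 mm (its x) by 180 mm (its y) outside, walls 70 mm high and 6 mm thick, floor about 6 mm; origin at the centre of its underside, z up.
- glue: glue bottle standing beyond the jig, 170 mm high, 60 mm across; a bystander.
- tin: tin can, 110 mm high, 70 mm across; a bystander.
- hammer: hammer lying on the bench, 260 mm long; a bystander.
- offcut1_mid (a point): short board offcut, 78 mm long (its x), 34 mm wide (y), 24 mm high; wood, left on the jig's bed, roughly along the jig's x; 40 to 50 g. Point: centre of its thick part, half-way up (12 mm). May be absent.
- offcut2_mid (a point): offcut with a step at both ends, 78 mm long (x), 34 mm wide (y), 12 mm high at the ends and 24 mm high over its middle 38 mm; wood, left on the jig's bed, roughly along the jig's x; 40 to 50 g. Point: centre of its thick part, half-way up (12 mm). May be absent.
- offcut3_mid (a point): forked offcut, 34 mm wide (y), 24 mm high; its solid part reaches 23 mm either side of this point along x and two prongs 28 mm long stick out towards +x; wood, left on the jig's bed, roughly along the jig's x; 40 to 50 g. Point: centre of its thick part, half-way up (12 mm). May be absent.
- rail1_mid (a point): pale wooden rail (three alike) on a 3 mm hardboard sheet: block 95 mm long (x), 30 mm wide (y), 28 mm high with a tenon (25 mm long, 20 wide, 12 high) on its +x end; 70 g. Point: centre of the block, half-way up (14 mm); the plain end is 47.5 mm away along -x, the tenon's tip 72.5 mm along +x. May be absent.
- rail1_end (a point): centre of the plain (square) end of rail 1, axes as the rail's.
- rail1: rail 1 itself; origin under the middle of its 120 mm length, x towards the tenon. It is best grasped at rail1_mid.
- rail2_mid (a point): pale wooden rail (three alike) on a 3 mm hardboard sheet: block 95 mm long (x), 30 mm wide (y), 28 mm high with a tenon (25 mm long, 20 wide, 12 high) on its +x end; 70 g. Point: centre of the block, half-way up (14 mm); the plain end is 47.5 mm away along -x, the tenon's tip 72.5 mm along +x. May be absent.
- rail2_end (a point): centre of the plain (square) end of rail 2, axes as the rail's.
- rail2: rail 2 itself; origin under the middle of its 120 mm length, x towards the tenon. It is best grasped at rail2_mid.
- rail3_mid (a point): pale wooden rail (three alike) on a 3 mm hardboard sheet: block 95 mm long (x), 30 mm wide (y), 28 mm high with a tenon (25 mm long, 20 wide, 12 high) on its +x end; 70 g. Point: centre of the block, half-way up (14 mm); the plain end is 47.5 mm away along -x, the tenon's tip 72.5 mm along +x. May be absent.
- rail3_end (a point): centre of the plain (square) end of rail 3, axes as the rail's.
- rail3: rail 3 itself; origin under the middle of its 120 mm length, x towards the tenon. It is best grasped at rail3_mid.

How it is judged:
On the way, in this order (a step that is already met when the one before it is completed fails the run):
1. all offcuts lie in the scrap bin (x of offcut1_mid in the frame of scrap_bin between -0.12 and 0.12 m and y of offcut1_mid in the frame of scrap_bin between -0.085 and 0.085 m and z of offcut1_mid in the frame of scrap_bin between 0 and 0.07 m and x of offcut2_mid in the frame of scrap_bin between -0.12 and 0.12 m and y of offcut2_mid in the frame of scrap_bin between -0.085 and 0.085 m and z of offcut2_mid in the frame of scrap_bin between 0 and 0.07 m and x of offcut3_mid in the frame of scrap_bin between -0.12 and 0.12 m and y of offcut3_mid in the frame of scrap_bin between -0.085 and 0.085 m and z of offcut3_mid in the frame of scrap_bin between 0 and 0.07 m), for 0.2 s.
2. the dial has been turned five clicks clockwise, the fingers are off it and it rests in its detent, before any rail is on the bed (distance of stop_face from where it was at the start of the episode between 0.046 and 0.054 m and velocity of joint dial between -0.1 and 0.1 rad/s and contact force between the fingers and dial below 0.3 N and horizontal distance between each of rail1_mid, rail2_mid, rail3_mid and bed above 0.15 m), for 0.4 s.
At the end, for the whole second after the job is handed in: All offcuts lie in the bin; the stop stands 50 mm (5 clicks; +-4) from its start; each rail rests flat on the bed, between the side strips, within 0.12 rad of the jig's y, its plain end at most 6 mm from the stop face, tenon away; nothing else disturbed (all of step 1 and distance of stop_face from where it was at the start of the episode between 0.046 and 0.054 m and y of rail1_end in the frame of stop_face between -0.006 and 0.003 m and x of rail1_mid in the frame of bed between -0.085 and 0.085 m and z of rail1_mid in the frame of bed between 0.009 and 0.02 m and angle between the x axis of each of rail1_mid, rail2_mid, rail3_mid and the y axis of bed, either way round below 0.12 rad and linear speed of each of rail1, rail2, rail3 below 0.02 m/s and y of rail2_end in the frame of stop_face between -0.006 and 0.003 m and x of rail2_mid in the frame of bed between -0.085 and 0.085 m and z of rail2_mid in the frame of bed between 0.009 and 0.02 m and y of rail3_end in the frame of stop_face between -0.006 and 0.003 m and x of rail3_mid in the frame of bed between -0.085 and 0.085 m and z of rail3_mid in the frame of bed between 0.009 and 0.02 m); the robot touches nothing.
It fails at once if the glue is moved more than 30 mm (distance of glue from where it was at the start of the episode above 0.03 m).
It fails at once if the tin is moved more than 30 mm (distance of tin from where it was at the start of the episode above 0.03 m).
It fails at once if the hammer is moved more than 30 mm (distance of hammer from where it was at the start of the episode above 0.03 m).
Of offcut1, offcut2, offcut3 only 2 to 3 are there at a start; the rules pass over those that are not, and their reading is None.
Of rail1, rail2, rail3 only 2 to 3 are there at a start; the rules pass over those that are not, and their reading is None.
At some moment in a run one of rail1, rail2, rail3 may be knocked a few centimetres aside while the robot is not near it.
Once in a run the grip may slacken for a moment while it holds something.
It also fails if it takes over 208 s, if anything falls off the work surface, if the arm or the gripper's body presses on something with over 40 N, if the wrist force passes 120 N, or if a joint passes its speed limit or range.

## Working session

There is one attempt and no reset: what is moved stays moved. The work goes in short steps, Python scripts to look and compute and a tool call to move; the robot and the scene stay as the last step left them, time stands still between calls to the robot, and variables do not carry over. Pictures are saved under pics/ and viewed, at most 14 in all, crops included, and the job is handed in when it is done.

Besides the shell and the picture viewer there is one more tool, called after "Call:" by a JSON object that holds its "method" and its "body". arm_command: Moves the arm, as the interface text tells. Its arguments: {"type":"object","properties":{"delta_rot":{"type":"array","items":{"type":"array","items":{"type":"number"}}},"delta_pos":{"type":"array","items":{"type":"array","items":{"type":"number"}}},"gripper":{"type":"array","items":{"type":"number"}},"grip_force":{"type":"number"}},"required":["delta_rot","delta_pos","gripper"]}

```bash
mkdir -p pics; ls
cat > h.py <<'E'
import numpy as np, cv2
from scipy.spatial.transform import Rotation as R
from rig import status, viewer, robot
def snap(name,fn):
    o=status.get_obs(); c=viewer.camera(name)
    c=dict(c)
    if 'pose' not in c:
        T=np.eye(4);T[:3,:3]=R.from_quat(o['tool_rot']).as_matrix();T[:3,3]=o['position']
        c['pose']=T@np.array(c['mount'])
    cv2.imwrite('pics/'+fn+'.png',np.array(c['pixels']))
    np.savez('pics/'+fn+'.npz',**{k:np.array(c[k]) for k in('fx','fy','cx','cy','k1','pose')})
    return c
def load(fn): return np.load('pics/'+fn+'.npz')
def px(c,uv,z):
    "pixels -> world at height z"
    uv=np.atleast_2d(np.array(uv,float)); d=np.stack([(uv[:,0]-c['cx'])/c['fx'],(uv[:,1]-c['cy'])/c['fy']],1)
    s=d.copy()
    for _ in range(20): s=d/(1+c['k1']*(s**2).sum(1,keepdims=True))
    P=np.array(c['pose']); v=np.c_[s,np.ones(len(s))]@P[:3,:3].T
    t=(z-P[2,3])/v[:,2:]
    return P[:3,3]+t*v
def proj(c,p):
    P=np.linalg.inv(np.array(c['pose'])); q=np.atleast_2d(p)@P[:3,:3].T+P[:3,3]
    s=q[:,:2]/q[:,2:]; s=s*(1+c['k1']*(s**2).sum(1,keepdims=True))
    return s*[c['fx'],c['fy']]+[c['cx'],c['cy']]
E
python3 - <<'E'
from h import *
o=status.get_obs();print(o)
for n in('scene','side','wrist'):
    c=snap(n,n+'0');print(n,c['fx'],c['k1'],np.round(c['pose'],3).tolist(), np.round(c.get('mount',0),3).tolist())
E
```

```text
pics
{'time': 0.0, 'q': array([-1.46147481e+00,  5.28443557e-01,  1.43390116e+00,  1.70429204e-05,
        1.18139836e+00, -1.78496041e-01]), 'joint_velocities': array([ 0.0005681 , -0.00102074,  0.00081795, -0.00268264,  0.00099823,
        0.00040333]), 'joint_torque': array([-3.38836116e-04, -4.40041780e+01, -1.76589721e+01,  6.32948452e-02,
        5.81247511e-02, -1.76362405e-04]), 'position': array([ 0.17736683, -0.59854142,  0.22158589]), 'tool_rot': array([ 9.89662883e-01,  1.43409280e-01,  4.50564689e-05, -1.07429393e-03]), 'ft_force': array([-0.47344038,  0.05883384, -0.46352322]), 'moment': array([-0.01727764,  0.00310749,  0.04169896]), 'grip_force': 0.0, 'grip_width': 0.08660001552858328}
scene 537.4958496493815 -0.014546777431869896 [[0.827, 0.421, -0.372, 1.072], [0.562, -0.63, 0.536, -0.666], [-0.009, -0.653, -0.758, 1.038], [0.0, 0.0, 0.0, 1.0]] 0
side 509.58359986482924 -0.06435431776279661 [[-0.873, -0.333, 0.356, 0.17], [-0.487, 0.615, -0.62, 0.797], [-0.012, -0.715, -0.699, 0.956], [0.0, 0.0, 0.0, 1.0]] 0
wrist 316.3870773717812 -0.031495621239270154 [[0.285, -0.93, -0.231, 0.239], [-0.959, -0.276, -0.067, -0.58], [-0.001, 0.241, -0.971, 0.384], [0.0, 0.0, 0.0, 1.0]] [[0.001, -0.971, -0.241, 0.065], [1.0, 0.001, 0.001, -0.001], [-0.001, -0.241, 0.971, -0.162], [0.0, 0.0, 0.0, 1.0]]
```

View pics/scene0.png

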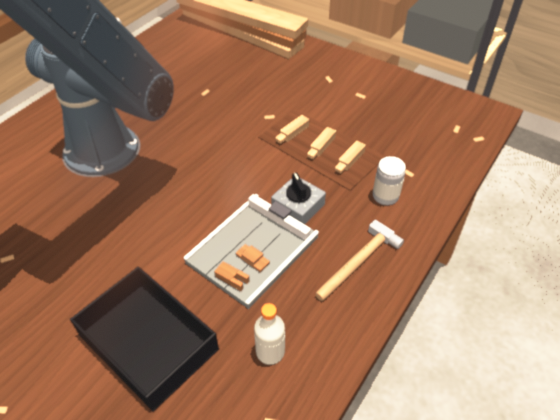

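View pics/side0.png

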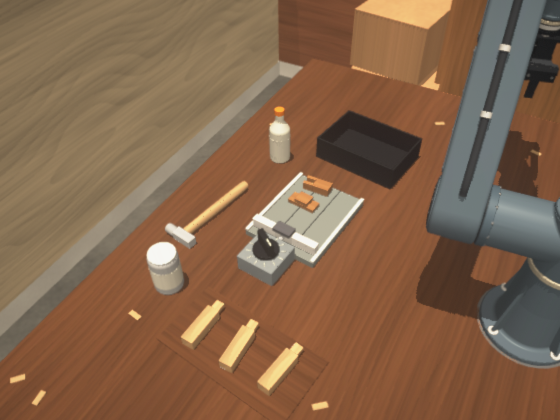

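Run:
```python
import cv2,numpy as np
a=cv2.imread('pics/scene0.png')[165:305,175:335];b=cv2.imread('pics/side0.png')[165:290,230:370]
a=cv2.resize(a,None,fx=5,fy=4.2,interpolation=2);a=cv2.resize(cv2.imread('pics/scene0.png')[165:305,175:335],(686,600),interpolation=2)
b=cv2.resize(b,(672,600),interpolation=2)
cv2.imwrite('pics/ca.png',a);cv2.imwrite('pics/cb.png',b)
```

```text
(no output)
```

View pics/ca.png

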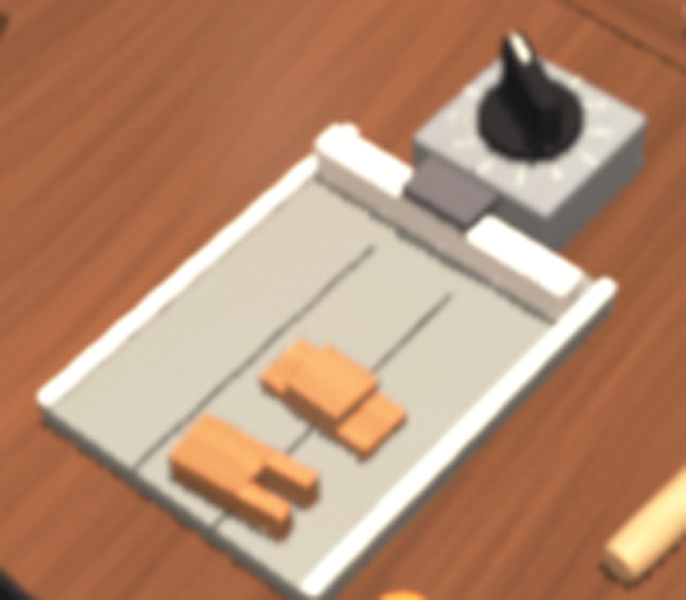

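```bash
cat > m.py <<'E'
from h import *
from scipy.optimize import least_squares
c=load('scene0'); k=lambda u:np.array(u,float)/4.2875+[175,165]
# bed
loc=np.array([[-.1,-.11,.024],[.1,-.11,.024],[.1,.15,.024],[-.1,.15,.024],[-.029,-.11,.018],[.029,-.11,.018]])
uv=k([[38,397],[305,588],[614,284],[345,126],[132,470],[212,528]])
def W(p,l): a=p[2]; return np.c_[p[0]+l[:,0]*np.cos(a)-l[:,1]*np.sin(a),p[1]+l[:,0]*np.sin(a)+l[:,1]*np.cos(a),l[:,2]]
w=px(c,uv,.024)
y0=np.arctan2(*(w[1]-w[0])[:2][::-1])
f=least_squares(lambda p:(proj(c,W(p,loc))-uv).ravel(),[w[:4,0].mean(),w[:4,1].mean(),y0])
bed=f.x;print('bed',bed.round(4),'res',f.fun.round(1))
inv=lambda q:np.c_[(q[:,:2]-bed[:2])@np.array([[np.cos(bed[2]),-np.sin(bed[2])],[np.sin(bed[2]),np.cos(bed[2])]]),q[:,2]]
q=px(c,k([[208,413],[170,455],[318,480],[290,520]]),.042);print('off3',q.round(4).tolist(),inv(q).round(3).tolist())
q=px(c,k([[330,345],[378,380],[338,418],[288,378]]),.042);print('off2',q.round(4).tolist(),inv(q).round(3).tolist())
q=px(c,k([[318,150],[553,295]]),.048);print('stopfacetop',inv(q).round(4).tolist())
q=px(c,k([[515,38],[560,100]]),.096);print('dialbar top ends',q.round(4).tolist(),inv(q).round(4).tolist())
print('dial centre',W(bed,np.array([[0,.2,.08]])))
q=px(c,[[138,271],[216,330],[152,402],[74,323]],.07);print('bin',q.round(3).tolist(),q.mean(0))
E
python3 m.py
python3 - <<'E'
import cv2
a=cv2.imread('pics/scene0.png')[95:200,250:400];cv2.imwrite('pics/cr.png',cv2.resize(a,(750,525),interpolation=2))
E
```

```text
bed [ 0.5733 -0.0742 -0.0873] res [-0.6 -0.5  1.4  1.3 -0.1  0.2  0.1 -0.6 -0.4 -0.3 -0.5 -0.4]
off3 [[0.5592, -0.1416, 0.042], [0.5593, -0.1742, 0.042], [0.6331, -0.1437, 0.042], [0.6358, -0.1717, 0.042]] [[-0.008, -0.068, 0.042], [-0.005, -0.101, 0.042], [0.066, -0.064, 0.042], [0.071, -0.092, 0.042]]
off2 [[0.5864, -0.0684, 0.042], [0.6218, -0.0733, 0.042], [0.6186, -0.1057, 0.042], [0.5807, -0.0992, 0.042]] [[0.013, 0.007, 0.042], [0.048, 0.005, 0.042], [0.048, -0.027, 0.042], [0.01, -0.024, 0.042]]
stopfacetop [[-0.0834, 0.1074, 0.048], [0.0889, 0.1069, 0.048]]
dialbar top ends [[0.5704, 0.1402, 0.096], [0.6184, 0.1127, 0.096]] [[-0.0215, 0.2133, 0.096], [0.0287, 0.1901, 0.096]]
dial centre [[0.59068224 0.12503313 0.08      ]]
bin [[0.434, -0.282, 0.07], [0.666, -0.3, 0.07], [0.66, -0.482, 0.07], [0.415, -0.449, 0.07]] [ 0.54360908 -0.37815363  0.07      ]
```

View pics/cr.png

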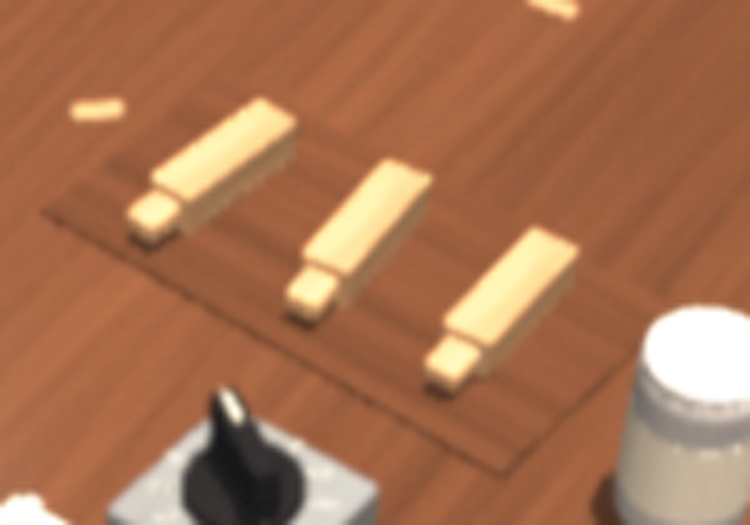

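```bash
cat >> m.py <<'E'
print()
for r in ([[262,98],[297,122],[152,180],[185,205]],[[387,160],[432,180],[303,250],[343,273]],[[534,228],[580,250],[444,328],[487,350]]):
    q=px(c,np.array(r)/5+[250,95],.031); d=q[2:].mean(0)-q[:2].mean(0)
    print('rail',q.mean(0).round(4),'tenon yaw',np.degrees(np.arctan2(d[1],d[0])).round(1),'len',np.hypot(*d[:2]).round(3),'w',np.linalg.norm(q[0]-q[1]).round(3))
print('tin top',px(c,[[391,168]],.11),'bottle',px(c,[[268,310]],.17),'hammer',px(c,[[322,292],[385,233]],.02))
E
cat >> h.py <<'E'
def go(x,y,z,yaw):
    "delta for tool x axis at world yaw (deg), tool down"
    o=status.get_obs(); T=R.from_quat(o['tool_rot']); a=np.radians(yaw)
    tgt=R.from_matrix(np.array([[np.cos(a),np.sin(a),0],[np.sin(a),-np.cos(a),0],[0,0,-1]]))
    d=T.inv().apply(np.array([x,y,z])-o['position']); r=(T.inv()*tgt).as_rotvec(degrees=True)
    print('dpos',d.round(4).tolist(),'drot',r.round(2).tolist(),'t',round(o['time'],2))
E
python3 m.py|sed -n '/^$/,$p'; python3 -c "
from h import *
go(.575,-.07,.23,-5)"
```

```text
rail [0.4268 0.3634 0.031 ] tenon yaw -97.8 len 0.098 w 0.03
rail [0.5242 0.3606 0.031 ] tenon yaw -90.3 len 0.094 w 0.03
rail [0.6218 0.3527 0.031 ] tenon yaw -91.5 len 0.099 w 0.03
tin top [[0.76332626 0.27656551 0.11      ]] bottle [[ 0.76203446 -0.25093068  0.17      ]] hammer [[ 0.78205701 -0.07430638  0.02      ]
 [ 0.8220686   0.15563606  0.02      ]]
dpos [0.5314, -0.3941, -0.0074] drot [-0.1, 0.0, 21.49] t 0.15
```

Call:
{"method": "arm_command", "body": {"delta_rot": [[0,0,21.5],[0,0,21.5],[0,0,21.5],[0,0,21.5],[0,0,21.5],[0,0,21.5],[0,0,21.5],[0,0,21.5],[0,0,21.5],[0,0,21.5],[0,0,21.5],[0,0,21.5]], "delta_pos": [[0.531,-0.394,-0.007],[0.531,-0.394,-0.007],[0.531,-0.394,-0.007],[0.531,-0.394,-0.007],[0.531,-0.394,-0.007],[0.531,-0.394,-0.007],[0.531,-0.394,-0.007],[0.531,-0.394,-0.007],[0.531,-0.394,-0.007],[0.531,-0.394,-0.007],[0.531,-0.394,-0.007],[0.531,-0.394,-0.007]], "gripper": [-0.2,-0.2,-0.2,-0.2,-0.2,-0.2,-0.2,-0.2,-0.2,-0.2,-0.2,-0.2], "grip_force": 25}}

```text
time: 1.15
position: [0.4786, -0.1977, 0.2278]
tool_rot: [0.999, -0.044, -0.0, -0.0]
ft_force: [0.5, -0.8, -0.4]
grip_width: 0.0522
grip_force: 0.0
```

```bash
python3 -c "
from h import *
go(.575,-.07,.23,-5)"
```

```text
dpos [0.0849, -0.1356, -0.0022] drot [-0.01, 0.01, -0.02] t 1.15
```

Call:
{"method": "arm_command", "body": {"delta_rot": [[0,0,0],[0,0,0],[0,0,0],[0,0,0],[0,0,0]], "delta_pos": [[0.085,-0.135,0],[0.085,-0.135,0],[0.085,-0.135,0],[0.085,-0.135,0],[0.085,-0.135,0]], "gripper": [-0.2,-0.2,-0.2,-0.2,-0.2]}}

```text
time: 1.57
position: [0.5776, -0.0674, 0.2278]
tool_rot: [0.999, -0.041, 0.002, -0.001]
ft_force: [0.4, -0.8, -0.3]
grip_width: 0.052
grip_force: 0.0
```

```bash
python3 -c "
from h import *
snap('wrist','w1');a=cv2.imread('pics/w1.png');cv2.imwrite('pics/w1b.png',cv2.resize(a,(800,600),interpolation=2))"
```

```text
(no output)
```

View pics/w1b.png

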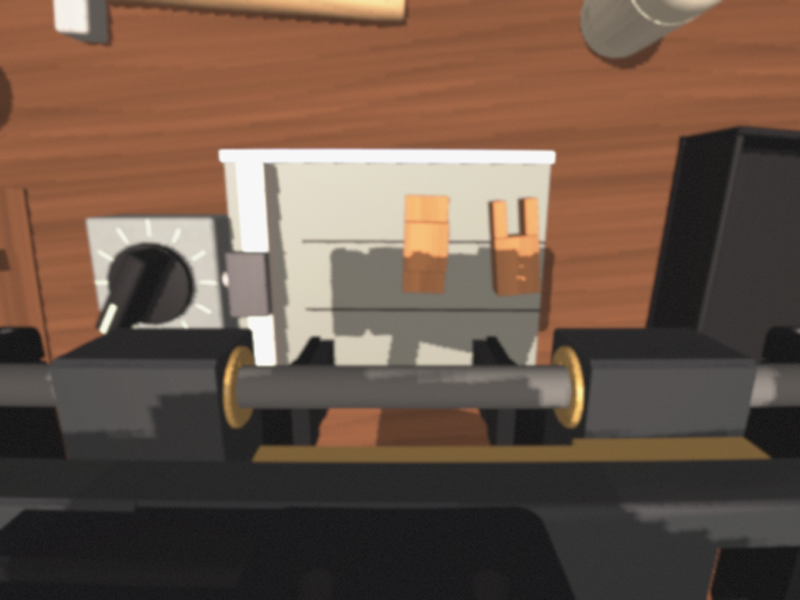

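Run:
```python
from h import *
c=load('w1'); s=560/800
q=lambda u,z:px(c,np.array(u)*s,z).round(4).tolist()
print('bed corners x=.1,y=.15/-.11',q([[220,151],[555,151]],.024))
print('lines end y=-.11',q([[548,241],[543,310]],.018))
print('off2',q([[405,222],[449,223],[445,272],[404,270]],.042))
print('off3',q([[497,296],[539,294],[491,202],[537,199]],.042))
print('dial mark end, disc centre(z=.06)',q([[103,328]],.096),q([[151,284]],.06))
from m import W,bed
go(.601,-.087,.15,-8.5)
print(W(bed,np.array([[.1,.15,.024],[.1,-.11,.024],[.029,-.11,.018],[-.029,-.11,.018]])).round(4).tolist())
```

```text
bed corners x=.1,y=.15/-.11 [[0.6824, 0.0675, 0.024], [0.6612, -0.1924, 0.024]]
lines end y=-.11 [[0.5907, -0.1882, 0.018], [0.5319, -0.1836, 0.018]]
off2 [[0.6171, -0.0719, 0.042], [0.6137, -0.1053, 0.042], [0.5761, -0.1, 0.042], [0.5802, -0.0681, 0.042]]
off3 [[0.5535, -0.14, 0.042], [0.5524, -0.1733, 0.042], [0.6269, -0.1378, 0.042], [0.6264, -0.1726, 0.042]]
dial mark end, disc centre(z=.06) [[0.5663, 0.142, 0.096]] [[0.5883, 0.1227, 0.06]]
bed [ 0.5733 -0.0742 -0.0873] res [-0.6 -0.5  1.4  1.3 -0.1  0.2  0.1 -0.6 -0.4 -0.3 -0.5 -0.4]
off3 [[0.5592, -0.1416, 0.042], [0.5593, -0.1742, 0.042], [0.6331, -0.1437, 0.042], [0.6358, -0.1717, 0.042]] [[-0.008, -0.068, 0.042], [-0.005, -0.101, 0.042], [0.066, -0.064, 0.042], [0.071, -0.092, 0.042]]
off2 [[0.5864, -0.0684, 0.042], [0.6218, -0.0733, 0.042], [0.6186, -0.1057, 0.042], [0.5807, -0.0992, 0.042]] [[0.013, 0.007, 0.042], [0.048, 0.005, 0.042], [0.048, -0.027, 0.042], [0.01, -0.024, 0.042]]
stopfacetop [[-0.0834, 0.1074, 0.048], [0.0889, 0.1069, 0.048]]
dialbar top ends [[0.5704, 0.1402, 0.096], [0.6184, 0.1127, 0.096]] [[-0.0215, 0.2133, 0.096], [0.0287, 0.1901, 0.096]]
dial centre [[0.59068224 0.12503313 0.08      ]]
bin [[0.434, -0.282, 0.07], [0.666, -0.3, 0.07], [0.66, -0.482, 0.07], [0.415, -0.449, 0.07]] [ 0.54360908 -0.37815363  0.07      ]

rail [0.4268 0.3634 0.031 ] tenon yaw -97.8 len 0.098 w 0.03
rail [0.5242 0.3606 0.031 ] tenon yaw -90.3 len 0.094 w 0.03
rail [0.6218 0.3527 0.031 ] tenon yaw -91.5 len 0.099 w 0.03
tin top [[0.76332626 0.27656551 0.11      ]] bottle [[ 0.76203446 -0.25093068  0.17      ]] hammer [[ 0.78205701 -0.07430638  0.02      ]
 [ 0.8220686   0.15563606  0.02      ]]
dpos [0.0266, 0.0152, 0.0775] drot [-0.02, -0.02, 3.8] t 1.62
[[0.6859, 0.0665, 0.024], [0.6633, -0.1925, 0.024], [0.5926, -0.1863, 0.018], [0.5348, -0.1813, 0.018]]
```

Call:
{"method": "arm_command", "body": {"delta_rot": [[0,0,3],[0,0,3],[0,0,3],[0,0,3],[0,0,3],[0,0,3],[0,0,3],[0,0,3],[0,0,3],[0,0,3],[0,0,3],[0,0,3]], "delta_pos": [[0.025,0.015,0.03],[0.025,0.015,0.07],[0.025,0.015,0.11],[0.025,0.015,0.15],[0.025,0.015,0.18],[0.025,0.015,0.203],[0.025,0.015,0.203],[0.025,0.015,0.203],[0.025,0.015,0.203],[0.025,0.015,0.203],[0.025,0.015,0.203],[0.025,0.015,0.203]], "gripper": [-0.2,-0.2,-0.2,-0.2,-0.2,-0.2,-0.2,1,1,1,1,1], "grip_force": 25}}

```text
time: 2.62
position: [0.5987, -0.0902, 0.0266]
tool_rot: [0.998, -0.07, 0.001, 0.001]
ft_force: [-1.3, -0.1, 5.7]
grip_width: 0.0341
grip_force: 25.0
```

```bash
sed -i '/^print(/d;s/;print(.*$//' m.py; python3 -c "
from h import *
go(.48,-.375,.13,-5)"
```

```text
dpos [-0.0777, 0.2986, -0.1033] drot [0.05, -0.14, -3.0] t 2.62
```

Call:
{"method": "arm_command", "body": {"delta_rot": [[0,0,0],[0,0,0],[0,0,0],[0,0,-3],[0,0,-3],[0,0,-3],[0,0,-3],[0,0,-3],[0,0,-3],[0,0,-3],[0,0,-3],[0,0,-3]], "delta_pos": [[0,0,-0.04],[0,0,-0.08],[-0.01,0.04,-0.11],[-0.075,0.3,-0.11],[-0.075,0.3,-0.11],[-0.075,0.3,-0.11],[-0.075,0.3,-0.11],[-0.075,0.3,-0.11],[-0.075,0.3,-0.11],[-0.075,0.3,-0.11],[-0.075,0.3,-0.11],[-0.075,0.3,-0.11]], "gripper": [1,1,1,1,1,1,1,1,1,1,1,1]}}

```text
time: 3.62
position: [0.4811, -0.3778, 0.1354]
tool_rot: [0.999, -0.045, 0.0, 0.0]
ft_force: [0.2, 1.1, -0.2]
grip_width: 0.0337
grip_force: 25.0
```

Call:
{"method": "arm_command", "body": {"delta_rot": [[0,0,0],[0,0,0],[0,0,0],[0,0,0],[0,0,0],[0,0,0],[0,0,0],[0,0,0],[0,0,0]], "delta_pos": [[0,0,0.04],[0,0,0.08],[0,0,0.08],[0,0,0.08],[0,0,0.08],[0,0,0.08],[0,0,0.04],[0,0,0],[0,0,-0.01]], "gripper": [1,1,1,-0.2,-0.2,-0.2,-0.2,-0.2,-0.2]}}

```text
time: 4.37
position: [0.4856, -0.3797, 0.1537]
tool_rot: [0.999, -0.043, 0.006, 0.006]
ft_force: [0.8, -0.7, 0.2]
grip_width: 0.0517
grip_force: 0.0
```

```bash
python3 -c "
from h import *
go(.579,-.157,.13,0)"
```

```text
dpos [0.0735, -0.2302, 0.0221] drot [0.64, -0.63, -4.97] t 4.37
```

Call:
{"method": "arm_command", "body": {"delta_rot": [[0,0,-5],[0,0,-5],[0,0,-5],[0,0,-5],[0,0,-5],[0,0,-5],[0,0,-5],[0,0,-5],[0,0,-5]], "delta_pos": [[0.077,-0.229,0.02],[0.077,-0.229,0.02],[0.077,-0.229,0.02],[0.077,-0.229,0.02],[0.077,-0.229,0.02],[0.077,-0.229,0.02],[0.077,-0.229,0.02],[0.077,-0.229,0.06],[0.077,-0.229,0.06]], "gripper": [-0.2,-0.2,-0.2,-0.2,-0.2,-0.2,-0.2,-0.2,-0.2]}}

```text
time: 5.12
position: [0.5762, -0.1531, 0.0818]
tool_rot: [1.0, 0.001, -0.003, -0.001]
ft_force: [-1.8, 0.5, -2.4]
grip_width: 0.0525
grip_force: 0.0
```

```bash
python3 -c "
from h import *
go(.579,-.157,.025,0)"
```

```text
dpos [0.0031, 0.0041, 0.0568] drot [-0.15, 0.36, 0.11] t 5.12
```

Call:
{"method": "arm_command", "body": {"delta_rot": [[0,0,0],[0,0,0],[0,0,0],[0,0,0],[0,0,0],[0,0,0],[0,0,0],[0,0,-1],[0,0,-1],[0,0,-1]], "delta_pos": [[0.002,0.002,0.035],[0.002,0.002,0.059],[0.002,0.002,0.059],[0.002,0.002,0.059],[0.002,0.002,0.059],[0.002,0.002,0.059],[0.002,0.002,0.059],[0.002,0.002,0.02],[0.002,0.002,-0.02],[0.002,0.002,-0.05]], "gripper": [-0.2,-0.2,-0.2,1,1,1,1,1,1,1]}}

```text
time: 5.95
position: [0.5813, -0.1573, 0.1379]
tool_rot: [1.0, 0.009, 0.001, 0.001]
ft_force: [0.5, 0.1, 0.1]
grip_width: 0.0341
grip_force: 24.9
```

```bash
python3 -c "
from h import *
go(.60,-.385,.135,-3)"
```

```text
dpos [0.0148, 0.228, 0.0032] drot [0.06, -0.13, 3.99] t 5.95
```

Call:
{"method": "arm_command", "body": {"delta_rot": [[0,0,4],[0,0,4],[0,0,4],[0,0,4],[0,0,4],[0,0,4],[0,0,4],[0,0,4],[0,0,4],[0,0,4],[0,0,4],[0,0,4]], "delta_pos": [[-0.005,0.225,0],[-0.005,0.225,0],[-0.005,0.225,0],[-0.005,0.225,0],[-0.005,0.225,0],[-0.005,0.225,0],[-0.005,0.225,0],[-0.005,0.225,0.04],[-0.005,0.225,0.08],[-0.005,0.225,0.08],[-0.005,0.225,0.08],[-0.005,0.225,0.08]], "gripper": [1,1,1,1,1,1,1,1,1,1,-0.2,-0.2]}}

```text
time: 6.95
position: [0.5806, -0.3818, 0.057]
tool_rot: [1.0, -0.026, 0.001, 0.001]
ft_force: [0.3, -0.2, 0.2]
grip_width: 0.0407
grip_force: 0.0
```

Call:
{"method": "arm_command", "body": {"delta_rot": [[0,0,0],[0,0,0],[0,0,0],[0,0,0],[0,0,0],[0,0,0]], "delta_pos": [[0,0,0],[0,0,0],[0,0,-0.04],[0,0,-0.08],[0,0,-0.12],[0,0,-0.13]], "gripper": [-0.2,-0.2,-0.2,-0.2,-0.2,-0.2]}}

```text
time: 7.45
position: [0.5834, -0.3851, 0.1955]
tool_rot: [1.0, -0.026, 0.007, 0.006]
ft_force: [1.0, -1.1, 1.6]
grip_width: 0.0522
grip_force: 0.0
```

```bash
python3 -c "
from h import *
snap('wrist','w2')
snap('scene','s2')
go(.590,.124,.16,55)"
```

```text
dpos [-0.0187, -0.5078, 0.0274] drot [0.67, -0.27, -57.99] t 7.55
```

View pics/s2.png

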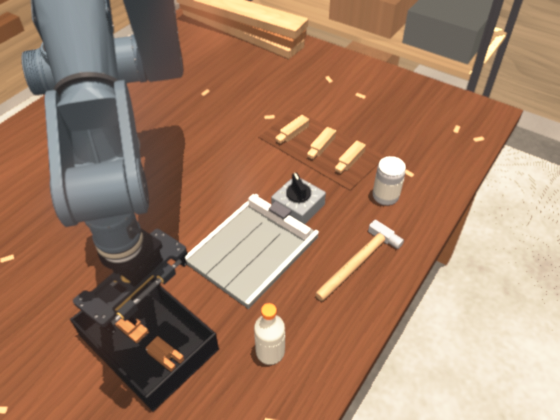

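Call:
{"method": "arm_command", "body": {"delta_rot": [[0,0,-148],[0,0,-148],[0,0,-148],[0,0,-148],[0,0,-148],[0,0,-148],[0,0,-148],[0,0,-148],[0,0,-148],[0,0,-148],[0,0,-148],[0,0,-148]], "delta_pos": [[-0.018,-0.508,0.02],[-0.018,-0.508,0.02],[-0.018,-0.508,0.02],[-0.018,-0.508,0.02],[-0.018,-0.508,0.02],[-0.018,-0.508,0.02],[-0.018,-0.508,0.02],[-0.018,-0.508,0.02],[-0.018,-0.508,0.02],[-0.018,-0.508,0.02],[-0.018,-0.508,0.02],[-0.018,-0.508,0.02]], "gripper": [-0.2,-0.2,-0.2,-0.2,-0.2,-0.2,-0.2,-0.2,-0.2,-0.2,-0.2,-0.2]}}

```text
time: 8.55
position: [0.5863, 0.1196, 0.164]
tool_rot: [0.747, 0.664, -0.001, -0.001]
ft_force: [0.9, 0.4, 0.2]
grip_width: 0.0523
grip_force: 0.0
```

```bash
python3 -c "
from h import *
go(.589,.124,.16,145)"
```

```text
dpos [0.0047, 0.0022, 0.004] drot [-0.15, -0.06, -61.71] t 8.55
```

Call:
{"method": "arm_command", "body": {"delta_rot": [[0,0,-62],[0,0,-62],[0,0,-62],[0,0,-62],[0,0,-62],[0,0,-62],[0,0,-62],[0,0,-62],[0,0,-62],[0,0,-62],[0,0,-62]], "delta_pos": [[0,0,0],[0,0,0],[0,0,0],[0,0,0],[0,0,0],[0,0,0],[0,0,0],[0,0,0],[0,0,0],[0,0,0],[0,0,0]], "gripper": [-0.2,-0.2,-0.2,-0.2,-0.2,-0.2,-0.2,-0.2,-0.2,-0.2,-0.2]}}

```text
time: 9.47
position: [0.587, 0.1176, 0.1643]
tool_rot: [0.302, 0.953, -0.0, -0.001]
ft_force: [-0.4, -0.2, -0.5]
grip_width: 0.0523
grip_force: 0.0
```

```bash
python3 -c "
from h import *
snap('wrist','w3');a=cv2.imread('pics/w3.png');cv2.imwrite('pics/w3b.png',cv2.resize(a,(800,600),interpolation=2))
go(.589,.124,.061,145)"
```

```text
dpos [0.0021, 0.0064, 0.1034] drot [-0.06, -0.08, -0.19] t 9.52
```

View pics/w3b.png

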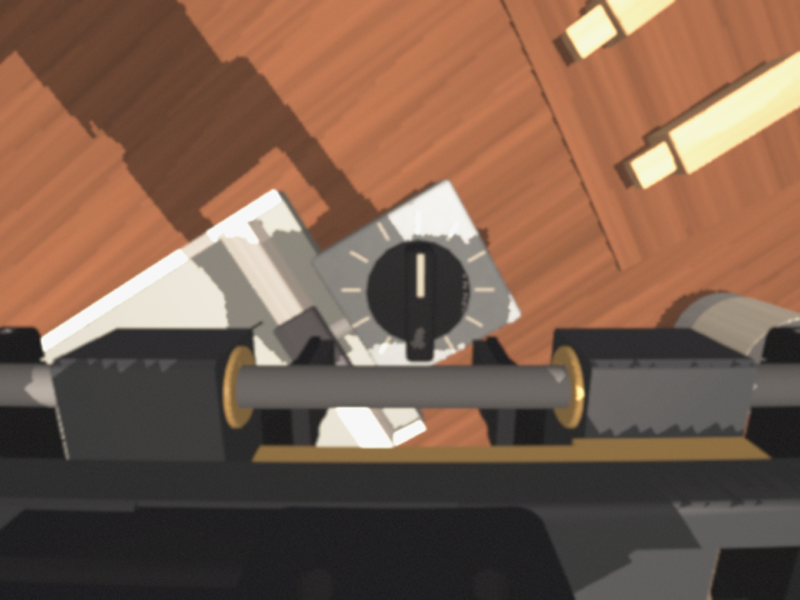

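```bash
python3 -c "
from h import *
c=load('w3')
print(px(c,np.array([[420,247],[420,337]])*.7,.096),px(c,np.array([[418,290]])*.7,.06))"
```

```text
[[0.56214482 0.14565115 0.096     ]
 [0.601959   0.11815003 0.096     ]] [[0.58732029 0.12830678 0.06      ]]
```

Call:
{"method": "arm_command", "body": {"delta_rot": [[0,0,0],[0,0,0],[0,0,0],[0,0,0],[0,0,0],[0,0,0],[0,0,0],[0,0,0],[0,0,0],[0,0,0]], "delta_pos": [[0.004,0.007,0.03],[0.004,0.007,0.06],[0.004,0.007,0.09],[0.004,0.007,0.103],[0.004,0.007,0.103],[0.004,0.007,0.103],[0.004,0.007,0.103],[0.004,0.007,0.103],[0.004,0.007,0.103],[0.004,0.007,0.103]], "gripper": [-0.2,-0.2,-0.2,-0.2,1,1,1,1,1,1], "grip_force": 40}}

```text
time: 10.35
position: [0.5887, 0.1256, 0.0622]
tool_rot: [0.301, 0.953, 0.0, 0.0]
ft_force: [0.1, 0.2, -0.8]
grip_width: 0.0203
grip_force: 0.0
```

Call:
{"method": "arm_command", "body": {"delta_rot": [[0,0,0],[0,0,0],[0,0,5],[0,0,11],[0,0,17],[0,0,23],[0,0,29],[0,0,35],[0,0,41],[0,0,47],[0,0,53],[0,0,60]], "delta_pos": [[0,0,0],[0,0,0],[0,0,0],[0,0,0],[0,0,0],[0,0,0],[0,0,0],[0,0,0],[0,0,0],[0,0,0],[0,0,0],[0,0,0]], "gripper": [1,1,1,1,1,1,1,1,1,1,1,1]}}

```text
time: 11.35
position: [0.5893, 0.1266, 0.0622]
tool_rot: [0.74, 0.673, 0.001, -0.0]
ft_force: [1.8, 4.2, -2.3]
grip_width: 0.0158
grip_force: 40.0
```

Call:
{"method": "arm_command", "body": {"delta_rot": [[0,0,6],[0,0,12],[0,0,18],[0,0,24],[0,0,30],[0,0,36],[0,0,42],[0,0,48],[0,0,54],[0,0,60],[0,0,60]], "delta_pos": [[0,0,0],[0,0,0],[0,0,0],[0,0,0],[0,0,0],[0,0,0],[0,0,0],[0,0,0],[0,0,0],[0,0,0],[0,0,0]], "gripper": [1,1,1,1,1,1,1,1,1,1,1]}}

```text
time: 12.27
position: [0.5892, 0.1266, 0.0622]
tool_rot: [0.977, 0.215, 0.001, -0.001]
ft_force: [1.1, 4.6, -1.2]
grip_width: 0.0154
grip_force: 40.0
```

Call:
{"method": "arm_command", "body": {"delta_rot": [[0,0,6],[0,0,12],[0,0,18],[0,0,24],[0,0,30],[0,0,30],[0,0,30]], "delta_pos": [[0,0,0],[0,0,0],[0,0,0],[0,0,0],[0,0,0],[0,0,0],[0,0,0]], "gripper": [1,1,1,1,1,1,1]}}

```text
time: 12.85
position: [0.5892, 0.1267, 0.0622]
tool_rot: [0.999, -0.044, 0.001, -0.001]
ft_force: [1.1, 5.2, -1.3]
grip_width: 0.0156
grip_force: 40.0
```

Call:
{"method": "arm_command", "body": {"delta_rot": [[0,0,0],[0,0,0],[0,0,0],[0,0,0],[0,0,0],[0,0,0],[0,0,0],[0,0,0],[0,0,0],[0,0,0],[0,0,0]], "delta_pos": [[0,0,0],[0,0,0],[0,0,0],[0,0,0],[0,0,-0.04],[0,0,-0.08],[0,0,-0.12],[0,0,-0.16],[0,0.08,-0.19],[0,0.08,-0.19],[0,0.08,-0.19]], "gripper": [-0.2,-0.2,-0.2,-0.2,-0.2,-0.2,-0.2,-0.2,-0.2,-0.2,-0.2]}}

```text
time: 13.77
position: [0.5833, 0.0401, 0.2561]
tool_rot: [0.999, -0.046, 0.003, 0.002]
ft_force: [0.9, 0.2, -0.3]
grip_width: 0.0521
grip_force: 0.0
```

```bash
python3 -c "
from h import *
snap('scene','s4');snap('wrist','w4');a=cv2.imread('pics/w4.png');cv2.imwrite('pics/w4b.png',cv2.resize(a,(800,600),interpolation=2))
"
```

```text
(no output)
```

View pics/w4b.png

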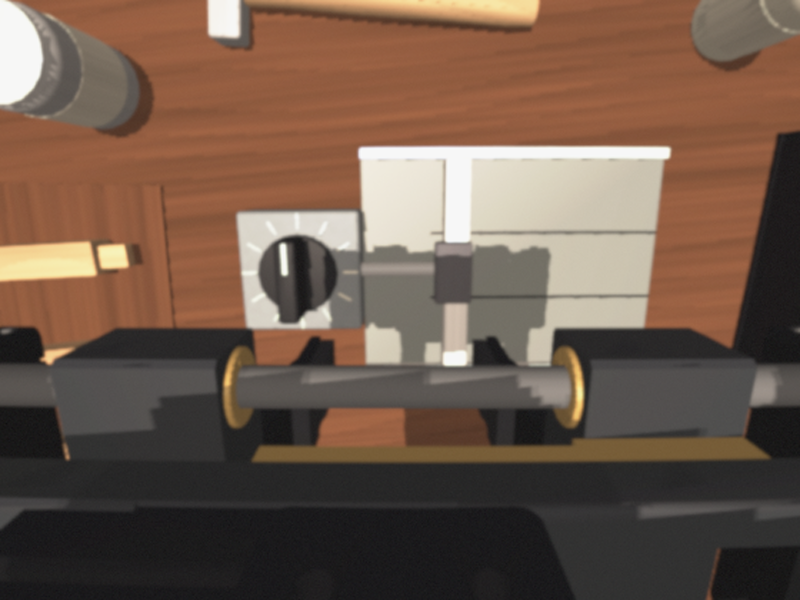

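Run:
```python
from h import *
from m import bed
inv=lambda q:(q[:,:2]-bed[:2])@np.array([[np.cos(bed[2]),-np.sin(bed[2])],[np.sin(bed[2]),np.cos(bed[2])]])
c=load('w4');s=.7
print('corners',inv(px(c,np.array([[360,150],[670,150]])*s,.024)).round(4).tolist())
print('face top',inv(px(c,np.array([[472,162],[468,350]])*s,.048)).round(4).tolist(), px(c,np.array([[472,162],[468,350]])*s,.048).round(4).tolist())
print('lines',inv(px(c,np.array([[657,232],[650,297]])*s,.018)).round(4).tolist())
go(.6218,.3527,.2,-2)
```

```text
rail [0.4268 0.3634 0.031 ] tenon yaw -97.8 len 0.098 w 0.03
rail [0.5242 0.3606 0.031 ] tenon yaw -90.3 len 0.094 w 0.03
rail [0.6218 0.3527 0.031 ] tenon yaw -91.5 len 0.099 w 0.03
corners [[0.0956, 0.1515], [0.0958, -0.109]]
face top [[0.0842, 0.0617], [-0.072, 0.0603]] [[0.6626, -0.0201, 0.048], [0.5068, -0.0078, 0.048]]
lines [[0.0265, -0.1095], [-0.0328, -0.1105]]
dpos [0.0115, -0.3109, 0.0531] drot [0.01, -0.09, -3.25] t 13.87
```

```bash
sed -i "s/^    print('rail'.*/    pass/" m.py; python3 -c "
from h import *
go(.525,.27,.24,88)"
```

```text
dpos [-0.0772, -0.2197, 0.013] drot [0.08, -0.06, -93.25] t 13.87
```

Call:
{"method": "arm_command", "body": {"delta_rot": [[0,0,-93],[0,0,-93],[0,0,-93],[0,0,-93],[0,0,-93],[0,0,-93],[0,0,-93],[0,0,-93],[0,0,-93],[0,0,-93],[0,0,-93],[0,0,-93]], "delta_pos": [[-0.077,-0.22,0.013],[-0.077,-0.22,0.013],[-0.077,-0.22,0.013],[-0.077,-0.22,0.013],[-0.077,-0.22,0.013],[-0.077,-0.22,0.013],[-0.077,-0.22,0.013],[-0.077,-0.22,0.013],[-0.077,-0.22,0.013],[-0.077,-0.22,0.013],[-0.077,-0.22,0.013],[-0.077,-0.22,0.013]], "gripper": [-0.2,-0.2,-0.2,-0.2,-0.2,-0.2,-0.2,-0.2,-0.2,-0.2,-0.2,-0.2], "grip_force": 30}}

```text
time: 14.87
position: [0.5229, 0.2729, 0.2377]
tool_rot: [0.759, 0.652, -0.001, -0.001]
ft_force: [-0.0, 0.1, -0.0]
grip_width: 0.0519
grip_force: 0.0
```

Call:
{"method": "arm_command", "body": {"delta_rot": [[0,0,-7],[0,0,-7],[0,0,-7]], "delta_pos": [[0,0,0],[0,0,0],[0,0,0]], "gripper": [-0.2,-0.2,-0.2]}}

```text
time: 15.12
position: [0.5234, 0.2725, 0.2381]
tool_rot: [0.721, 0.693, -0.001, -0.001]
ft_force: [0.0, -0.3, -0.5]
grip_width: 0.0519
grip_force: 0.0
```

```bash
python3 -c "
from h import *
snap('wrist','w5');a=cv2.imread('pics/w5.png');cv2.imwrite('pics/w5b.png',cv2.resize(a,(800,600),interpolation=2));go(.525,.27,.24,88)
"
```

```text
dpos [-0.0024, 0.0015, -0.0017] drot [-0.1, 0.02, -0.24] t 15.17
```

View pics/w5b.png

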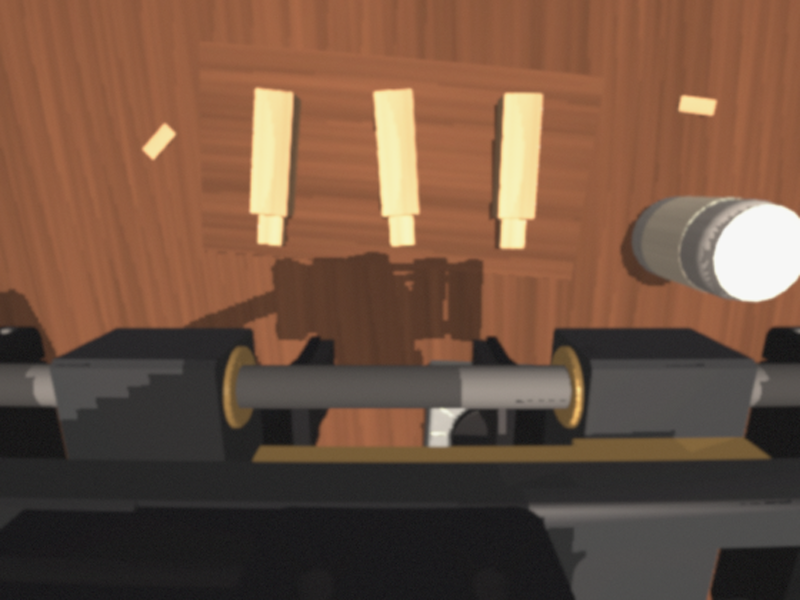

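Run:
```python
from h import *
c=load('w5')
for r in ([[255,89],[294,92],[250,215],[290,216]],[[374,91],[412,89],[381,216],[419,213]],[[503,94],[542,95],[498,218],[537,219]]):
    q=px(c,np.array(r)*.7,.031); d=q[:2].mean(0)-q[2:].mean(0)
    m=q.mean(0); yaw=np.degrees(np.arctan2(d[1],d[0])); print('rail',m.round(4),'yaw',yaw.round(1),'len',np.hypot(*d[:2]).round(3)); go(m[0],m[1],.011,yaw)
```

```text
rail [0.4232 0.3672 0.031 ] yaw 82.0 len 0.095
dpos [0.0909, -0.1036, 0.2275] drot [-0.1, 0.03, 5.77] t 15.17
rail [0.5209 0.3638 0.031 ] yaw 91.0 len 0.094
dpos [0.0913, -0.0059, 0.2273] drot [-0.1, 0.02, -3.22] t 15.17
rail [0.6176 0.3571 0.031 ] yaw 88.7 len 0.094
dpos [0.0883, 0.091, 0.2271] drot [-0.1, 0.02, -0.92] t 15.17
```

Call:
{"method": "arm_command", "body": {"delta_rot": [[0,0,-1],[0,0,-1],[0,0,-1],[0,0,-1],[0,0,-1],[0,0,-1],[0,0,-1],[0,0,-1],[0,0,-1],[0,0,-1],[0,0,-1],[0,0,-1]], "delta_pos": [[0.03,0.03,0.02],[0.06,0.06,0.04],[0.09,0.093,0.06],[0.09,0.093,0.1],[0.09,0.093,0.14],[0.09,0.093,0.17],[0.09,0.093,0.2],[0.09,0.093,0.228],[0.09,0.093,0.228],[0.09,0.093,0.228],[0.09,0.093,0.228],[0.09,0.093,0.228]], "gripper": [-0.2,-0.2,-0.2,-0.2,-0.2,-0.2,-0.2,-0.2,-0.2,1,1,1], "grip_force": 30}}

```text
time: 16.17
position: [0.6213, 0.3587, 0.0127]
tool_rot: [0.714, 0.7, 0.001, 0.0]
ft_force: [0.3, 0.8, -0.5]
grip_width: 0.0397
grip_force: 0.0
```

Call:
{"method": "arm_command", "body": {"delta_rot": [[0,0,0],[0,0,0],[0,0,0],[0,0,0],[0,0,0],[0,0,0]], "delta_pos": [[0,0,0],[0,0,0],[0,0,-0.04],[0,0,-0.08],[0,0,-0.12],[0,0,-0.16]], "gripper": [1,1,1,1,1,1]}}

```text
time: 16.67
position: [0.6202, 0.3581, 0.1731]
tool_rot: [0.714, 0.7, -0.0, -0.0]
ft_force: [0.6, 0.4, -1.1]
grip_width: 0.0298
grip_force: 30.0
```

Run:
```python
from h import *
from m import bed,W
p=W(np.array([.5725,-.0742,-.0873]),np.array([[x,.0095-.01+.004,0] for x in(.054,0,-.054)]));print(p.round(4).tolist())
go(p[0,0],p[0,1],.15,85)
```

```text
[[0.6266, -0.0754, 0.0], [0.5728, -0.0707, 0.0], [0.519, -0.066, 0.0]]
dpos [-0.4333, 0.015, 0.0231] drot [-0.02, 0.01, 3.86] t 16.67
```

Call:
{"method": "arm_command", "body": {"delta_rot": [[0,0,3.9],[0,0,3.9],[0,0,3.9],[0,0,3.9],[0,0,3.9],[0,0,3.9],[0,0,3.9],[0,0,3.9],[0,0,3.9],[0,0,3.9],[0,0,3.9],[0,0,3.9]], "delta_pos": [[-0.433,0.015,0],[-0.433,0.015,0],[-0.433,0.015,0],[-0.433,0.015,0],[-0.433,0.015,0],[-0.433,0.015,0],[-0.433,0.015,0],[-0.433,0.015,0],[-0.433,0.015,0],[-0.433,0.015,0],[-0.433,0.015,0],[-0.433,0.015,0]], "gripper": [1,1,1,1,1,1,1,1,1,1,1,1]}}

```text
time: 17.67
position: [0.6276, -0.0801, 0.1719]
tool_rot: [0.739, 0.673, -0.0, 0.001]
ft_force: [0.7, 0.2, -0.3]
grip_width: 0.0296
grip_force: 30.0
```

Call:
{"method": "arm_command", "body": {"delta_rot": [[0,0,0],[0,0,0],[0,0,0],[0,0,0],[0,0,0]], "delta_pos": [[0,0,0.03],[0,0,0.06],[0,0,0.09],[0,0,0.09],[0,0,0.09]], "gripper": [1,1,1,1,1]}}

```text
time: 18.08
position: [0.6257, -0.0734, 0.0801]
tool_rot: [0.737, 0.676, -0.001, -0.002]
ft_force: [0.0, 0.3, -0.4]
grip_width: 0.0298
grip_force: 30.0
```

Run:
```python
from h import *
snap('wrist','w6');snap('side','s6')
go(.6266,-.0754,.030,85)
a=cv2.imread('pics/w6.png');b=cv2.imread('pics/s6.png')[150:290,220:400]
cv2.imwrite('pics/w6b.png',np.hstack([cv2.resize(a,(400,300),interpolation=2),cv2.resize(b,(386,300),interpolation=2)]))
```

```text
dpos [-0.0011, -0.0019, 0.0529] drot [0.17, 0.02, 0.02] t 18.18
```

View pics/w6b.png

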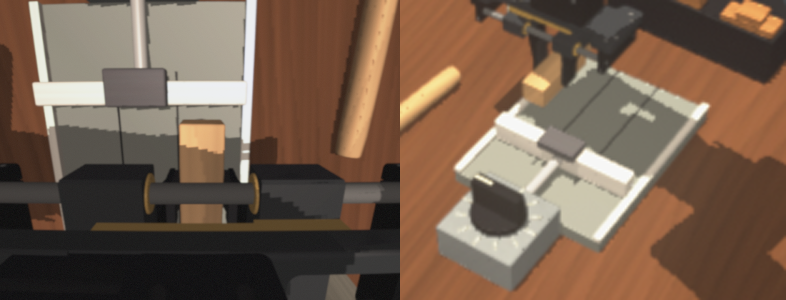

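Run:
```python
from h import *
from m import bed
inv=lambda q:((q[:,:2]-bed[:2])@np.array([[np.cos(bed[2]),-np.sin(bed[2])],[np.sin(bed[2]),np.cos(bed[2])]])).round(4).tolist()
c=load('w6')
print('end top',inv(px(c,np.array([[180,122],[224,122]])*1.4,.098)),'face',inv(px(c,np.array([[170,106],[243,104]])*1.4,.048)),'strip in/out',inv(px(c,np.array([[244,150],[250,150]])*1.4,.024)))
```

```text
end top [[0.038, 0.0533], [0.0662, 0.0533]] face [[0.0248, 0.0608], [0.0866, 0.0626]] strip in/out [[0.0939, 0.0166], [0.0998, 0.0166]]
```

Call:
{"method": "arm_command", "body": {"delta_rot": [[0,0,0],[0,0,0],[0,0,0],[0,0,0],[0,0,0],[0,0,0],[0,0,0]], "delta_pos": [[0,0,0.03],[0,0,0.051],[0,0,0.052],[0,0,0.052],[0,0,0.052],[0.002,0,0.052],[0.004,0,0.052]], "gripper": [1,1,1,1,1,1,1]}}

```text
time: 18.77
position: [0.629, -0.0712, 0.0312]
tool_rot: [0.738, 0.675, 0.001, 0.002]
ft_force: [-0.6, -0.4, 0.1]
grip_width: 0.03
grip_force: 30.0
```

Call:
{"method": "arm_command", "body": {"delta_rot": [[0,0,0],[0,0,0],[0,0,0],[0,0,0]], "delta_pos": [[0.002,0,0],[0.003,0,0],[0.004,0,0],[0.004,0,0]], "gripper": [1,1,1,1]}}

```text
time: 19.1
position: [0.6279, -0.0666, 0.0293]
tool_rot: [0.737, 0.676, 0.0, 0.0]
ft_force: [-1.2, 0.1, -1.9]
grip_width: 0.0297
grip_force: 30.0
```

Call:
{"method": "arm_command", "body": {"delta_rot": [[0,0,0],[0,0,0],[0,0,0],[0,0,0]], "delta_pos": [[0.001,0,0.001],[0.002,0,0.001],[0.003,0,0.001],[0.003,0,0.001]], "gripper": [1,1,1,1]}}

```text
time: 19.43
position: [0.628, -0.064, 0.028]
tool_rot: [0.737, 0.676, -0.0, 0.0]
ft_force: [-0.3, -0.2, -1.6]
grip_width: 0.0298
grip_force: 30.0
```

Run:
```python
from h import *
o=status.get_obs();print(o['position'],o['ft_force'])
```

```text
[ 0.62804794 -0.06403429  0.02803846] [-0.34044269 -0.20981215 -1.61169375]
```

Call:
{"method": "arm_command", "body": {"delta_rot": [[0,0,0],[0,0,0],[0,0,0],[0,0,0]], "delta_pos": [[0.001,0,0],[0.002,0,0],[0.003,0,0],[0.003,0,0]], "gripper": [1,1,1,1]}}

```text
time: 19.77
position: [0.6283, -0.0636, 0.0282]
tool_rot: [0.737, 0.676, -0.002, 0.001]
ft_force: [-2.1, -9.1, -1.6]
grip_width: 0.03
grip_force: 30.0
```

Call:
{"method": "arm_command", "body": {"delta_rot": [[0,0,0],[0,0,0],[0,0,0],[0,0,0]], "delta_pos": [[0.001,0,0],[0.002,0,0],[0.002,0,0],[0.002,0,0]], "gripper": [1,1,1,1]}}

```text
time: 20.1
position: [0.6283, -0.0635, 0.0283]
tool_rot: [0.736, 0.676, -0.002, 0.002]
ft_force: [-3.3, -12.9, -1.8]
grip_width: 0.0296
grip_force: 30.0
```

Call:
{"method": "arm_command", "body": {"delta_rot": [[0,0,0],[0,0,0],[0,0,0],[0,0,0],[0,0,0],[0,0,0],[0,0,0],[0,0,0],[0,0,0]], "delta_pos": [[-0.003,0,0],[-0.004,0,0],[-0.004,0,0],[-0.004,0,0],[-0.004,0,-0.03],[-0.004,0,-0.07],[-0.004,0,-0.11],[-0.004,0,-0.15],[-0.004,0,-0.17]], "gripper": [1,0.08,0.08,0.08,0.08,0.08,0.08,-0.2,-0.2]}}

```text
time: 20.85
position: [0.6307, -0.0626, 0.2038]
tool_rot: [0.737, 0.676, 0.002, 0.003]
ft_force: [0.5, 0.4, -0.2]
grip_width: 0.0473
grip_force: 0.0
```

Run:
```python
from h import *
snap('wrist','w7');snap('side','s7')
go(.52,.29,.2,88)
a=cv2.imread('pics/w7.png');b=cv2.imread('pics/s7.png')[180:410,140:400]
cv2.imwrite('pics/w7b.png',np.hstack([cv2.resize(a,(400,300),interpolation=2),cv2.resize(b,(339,300),interpolation=2)]))
```

```text
dpos [0.3418, -0.1417, 0.0017] drot [0.64, 0.1, -2.97] t 20.95
```

View pics/w7b.png

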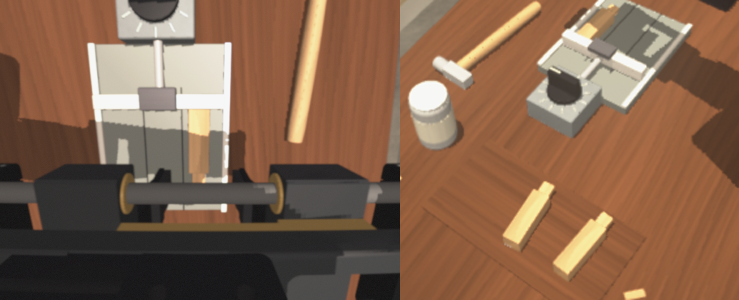

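Run:
```python
from h import *
go(.5225,.366,.15,90.5)
```

```text
dpos [0.4178, -0.1464, 0.0516] drot [0.63, 0.11, -5.47] t 20.95
```

Call:
{"method": "arm_command", "body": {"delta_rot": [[0,0,-5.5],[0,0,-5.5],[0,0,-5.5],[0,0,-5.5],[0,0,-5.5],[0,0,-5.5],[0,0,-5.5],[0,0,-5.5],[0,0,-5.5],[0,0,-5.5],[0,0,-5.5],[0,0,-5.5]], "delta_pos": [[0.418,-0.146,0.03],[0.418,-0.146,0.03],[0.418,-0.146,0.03],[0.418,-0.146,0.03],[0.418,-0.146,0.03],[0.418,-0.146,0.03],[0.418,-0.146,0.03],[0.418,-0.146,0.03],[0.418,-0.146,0.03],[0.418,-0.146,0.03],[0.418,-0.146,0.05],[0.418,-0.146,0.08]], "gripper": [-0.2,-0.2,-0.2,-0.2,-0.2,-0.2,-0.2,-0.2,-0.2,-0.2,-0.2,-0.2]}}

```text
time: 21.95
position: [0.5183, 0.3733, 0.119]
tool_rot: [0.702, 0.712, 0.003, -0.0]
ft_force: [0.0, -0.8, -1.0]
grip_width: 0.052
grip_force: 0.0
```

Run:
```python
from h import *
go(.5225,.366,.012,90.5)
```

```text
dpos [-0.0079, 0.0036, 0.1069] drot [0.27, -0.29, 0.33] t 21.95
```

Call:
{"method": "arm_command", "body": {"delta_rot": [[0,0,0],[0,0,0],[0,0,0],[0,0,0],[0,0,0],[0,0,0],[0,0,0],[0,0,0],[0,0,0],[0,0,0],[0,0,0]], "delta_pos": [[-0.004,0.003,0.03],[-0.004,0.003,0.06],[-0.004,0.003,0.09],[-0.004,0.003,0.107],[-0.004,0.003,0.107],[-0.004,0.003,0.107],[-0.004,0.003,0.107],[-0.004,0.003,0.107],[-0.004,0.003,0.107],[-0.004,0.003,0.107],[-0.004,0.003,0.107]], "gripper": [-0.2,-0.2,-0.2,-0.2,-0.2,-0.2,1,1,1,1,1]}}

```text
time: 22.87
position: [0.5229, 0.3625, 0.0124]
tool_rot: [0.704, 0.71, 0.001, 0.0]
ft_force: [-0.3, -0.1, 2.3]
grip_width: 0.0298
grip_force: 30.0
```

Call:
{"method": "arm_command", "body": {"delta_rot": [[0,0,0],[0,0,0],[0,0,0],[0,0,0],[0,0,0]], "delta_pos": [[0,0,-0.04],[0,0,-0.08],[0,0,-0.12],[0,0,-0.15],[0,0,-0.15]], "gripper": [1,1,1,1,1]}}

```text
time: 23.28
position: [0.5268, 0.3645, 0.1691]
tool_rot: [0.704, 0.71, 0.007, 0.003]
ft_force: [0.6, 0.7, -0.6]
grip_width: 0.0301
grip_force: 30.0
```

Run:
```python
from h import *
go(.572,-.069,.16,85)
```

```text
dpos [-0.4339, 0.0415, 0.0069] drot [0.77, -0.4, 5.48] t 23.28
```

Call:
{"method": "arm_command", "body": {"delta_rot": [[0,0,5.5],[0,0,5.5],[0,0,5.5],[0,0,5.5],[0,0,5.5],[0,0,5.5],[0,0,5.5],[0,0,5.5],[0,0,5.5],[0,0,5.5],[0,0,5.5],[0,0,5.5]], "delta_pos": [[-0.434,0.039,0],[-0.434,0.039,0],[-0.434,0.039,0],[-0.434,0.039,0],[-0.434,0.039,0],[-0.434,0.039,0],[-0.434,0.039,0],[-0.434,0.039,0],[-0.434,0.039,0],[-0.434,0.039,0],[-0.434,0.039,0],[-0.434,0.039,0]], "gripper": [1,1,1,1,1,1,1,1,1,1,1,1]}}

```text
time: 24.28
position: [0.5658, -0.0764, 0.1609]
tool_rot: [0.739, 0.673, -0.0, 0.001]
ft_force: [0.9, 0.1, -1.1]
grip_width: 0.0298
grip_force: 30.0
```

Call:
{"method": "arm_command", "body": {"delta_rot": [[0,0,0],[0,0,0],[0,0,0],[0,0,0],[0,0,0],[0,0,0]], "delta_pos": [[0,0,0],[0,0,0.03],[0,0,0.06],[0,0,0.08],[0,0,0.08],[0,0,0.08]], "gripper": [1,1,1,1,1,1]}}

```text
time: 24.78
position: [0.5637, -0.0694, 0.0802]
tool_rot: [0.737, 0.676, -0.001, -0.002]
ft_force: [-0.4, -0.6, 0.4]
grip_width: 0.0297
grip_force: 30.0
```

Run:
```python
from h import *
go(.5685,-.070,.0295,85)
```

```text
dpos [-0.0002, 0.005, 0.0507] drot [-0.21, -0.07, 0.08] t 24.78
```

Call:
{"method": "arm_command", "body": {"delta_rot": [[0,0,0],[0,0,0],[0,0,0],[0,0,0],[0,0,0],[0,0,0],[0,0,0],[0,0,0],[0,0,0],[0,0,0]], "delta_pos": [[0,0.005,0.03],[0,0.005,0.05],[0,0.005,0.052],[0,0.005,0.052],[0,0.005,0.052],[0.002,0.005,0.052],[0.004,0.005,0.052],[0.006,0.005,0.052],[0.007,0.005,0.052],[0.007,0.005,0.052]], "gripper": [1,1,1,1,1,1,1,1,1,1]}}

```text
time: 25.62
position: [0.5708, -0.0645, 0.0296]
tool_rot: [0.737, 0.676, 0.0, 0.0]
ft_force: [-0.0, 0.2, -1.4]
grip_width: 0.0298
grip_force: 30.0
```

Call:
{"method": "arm_command", "body": {"delta_rot": [[0,0,0],[0,0,0],[0,0,0],[0,0,0]], "delta_pos": [[0.001,0,0],[0.002,0,0],[0.003,0,0],[0.003,0,0]], "gripper": [1,1,1,1]}}

```text
time: 25.95
position: [0.5708, -0.0617, 0.0291]
tool_rot: [0.737, 0.675, -0.0, -0.0]
ft_force: [0.6, -0.8, -1.4]
grip_width: 0.0299
grip_force: 30.0
```

Call:
{"method": "arm_command", "body": {"delta_rot": [[0,0,0],[0,0,0],[0,0,0],[0,0,0]], "delta_pos": [[0.001,0,0.001],[0.002,0,0.001],[0.003,0,0.001],[0.003,0,0.001]], "gripper": [1,1,1,1]}}

```text
time: 26.28
position: [0.5712, -0.0607, 0.0282]
tool_rot: [0.737, 0.676, -0.001, 0.001]
ft_force: [-1.8, -6.7, -0.8]
grip_width: 0.0299
grip_force: 30.0
```

Contact with the stop. Release, lift, look at the remaining rail.

Call:
{"method": "arm_command", "body": {"delta_rot": [[0,0,0],[0,0,0],[0,0,0],[0,0,0],[0,0,0],[0,0,0],[0,0,0],[0,0,0],[0,0,0]], "delta_pos": [[-0.002,0,0],[-0.002,0,0],[-0.002,0,0],[-0.002,0,0],[-0.002,0,-0.03],[-0.002,0,-0.07],[-0.002,0,-0.11],[-0.002,0,-0.15],[-0.002,0,-0.17]], "gripper": [1,0.12,0.12,0.12,0.12,0.12,0.12,-0.2,-0.2]}}

```text
time: 27.03
position: [0.5732, -0.061, 0.2032]
tool_rot: [0.737, 0.676, 0.002, 0.003]
ft_force: [0.2, 0.9, -0.9]
grip_width: 0.0449
grip_force: 0.0
```

Run:
```python
from h import *
snap('side','s8')
go(.426,.27,.2,82)
b=cv2.imread('pics/s8.png')[170:400,140:400]
cv2.imwrite('pics/w8b.png',cv2.resize(b,None,fx=2.5,fy=2.5,interpolation=2))
```

```text
dpos [0.3172, -0.1772, 0.0028] drot [0.74, 0.12, 3.01] t 27.08
```

View pics/w8b.png

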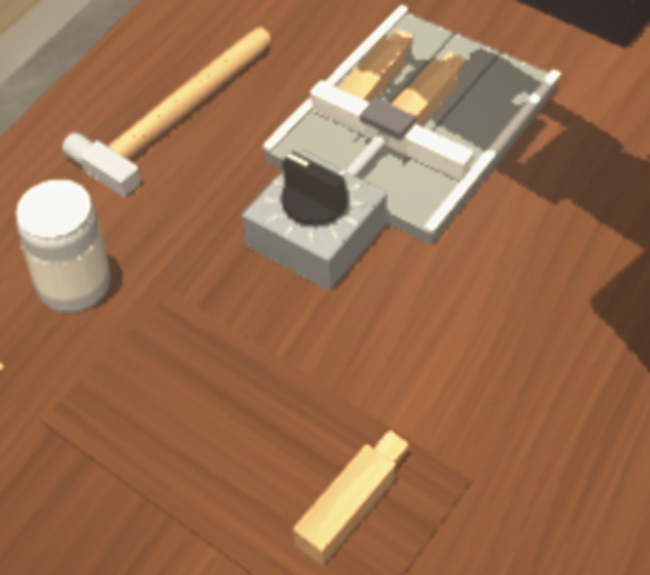

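Run:
```python
from h import *
go(.425,.365,.15,82)
```

```text
dpos [0.4119, -0.1871, 0.0525] drot [0.74, 0.12, 3.01] t 27.08
```

Call:
{"method": "arm_command", "body": {"delta_rot": [[0,0,3],[0,0,3],[0,0,3],[0,0,3],[0,0,3],[0,0,3],[0,0,3],[0,0,3],[0,0,3],[0,0,3],[0,0,3],[0,0,3]], "delta_pos": [[0.412,-0.187,0.03],[0.412,-0.187,0.03],[0.412,-0.187,0.03],[0.412,-0.187,0.03],[0.412,-0.187,0.03],[0.412,-0.187,0.03],[0.412,-0.187,0.03],[0.412,-0.187,0.03],[0.412,-0.187,0.03],[0.412,-0.187,0.03],[0.412,-0.187,0.05],[0.412,-0.187,0.08]], "gripper": [-0.2,-0.2,-0.2,-0.2,-0.2,-0.2,-0.2,-0.2,-0.2,-0.2,-0.2,-0.2]}}

```text
time: 28.08
position: [0.4203, 0.3731, 0.12]
tool_rot: [0.753, 0.658, 0.005, -0.0]
ft_force: [1.2, 0.2, -1.7]
grip_width: 0.0525
grip_force: 0.0
```

Call:
{"method": "arm_command", "body": {"delta_rot": [[0,0,0],[0,0,0]], "delta_pos": [[0,0,0],[0,0,0]], "gripper": [-0.2,-0.2]}}

```text
time: 28.25
position: [0.4188, 0.3654, 0.1167]
tool_rot: [0.754, 0.656, -0.003, -0.0]
ft_force: [-0.0, -1.0, 0.7]
grip_width: 0.052
grip_force: 0.0
```

Run:
```python
from h import *
go(.425,.366,.012,82)
```

```text
dpos [0.0018, 0.0065, 0.1047] drot [-0.23, 0.19, 0.06] t 28.25
```

Call:
{"method": "arm_command", "body": {"delta_rot": [[0,0,0],[0,0,0],[0,0,0],[0,0,0],[0,0,0],[0,0,0],[0,0,0],[0,0,0],[0,0,0],[0,0,0],[0,0,0]], "delta_pos": [[0.001,0.006,0.03],[0.001,0.006,0.06],[0.001,0.006,0.09],[0.001,0.006,0.105],[0.001,0.006,0.105],[0.001,0.006,0.105],[0.001,0.006,0.105],[0.001,0.006,0.105],[0.001,0.006,0.105],[0.001,0.006,0.105],[0.001,0.006,0.105]], "gripper": [-0.2,-0.2,-0.2,-0.2,-0.2,-0.2,1,1,1,1,1]}}

```text
time: 29.17
position: [0.4272, 0.3663, 0.0143]
tool_rot: [0.755, 0.656, 0.001, 0.0]
ft_force: [-1.1, -0.3, 4.0]
grip_width: 0.0296
grip_force: 30.0
```

Call:
{"method": "arm_command", "body": {"delta_rot": [[0,0,0],[0,0,0],[0,0,0],[0,0,0],[0,0,0],[0,0,0]], "delta_pos": [[0,0,-0.04],[0,0,-0.08],[0,0,-0.12],[0,0,-0.15],[0,0,-0.15],[0,0,-0.15]], "gripper": [1,1,1,1,1,1]}}

```text
time: 29.67
position: [0.4279, 0.3669, 0.1655]
tool_rot: [0.755, 0.656, 0.003, 0.001]
ft_force: [0.4, -0.2, -0.8]
grip_width: 0.0299
grip_force: 30.0
```

Run:
```python
from h import *
go(.513,-.067,.16,85)
```

```text
dpos [-0.4178, 0.1446, 0.0048] drot [0.25, -0.18, -3.0] t 29.67
```

Call:
{"method": "arm_command", "body": {"delta_rot": [[0,0,-3],[0,0,-3],[0,0,-3],[0,0,-3],[0,0,-3],[0,0,-3],[0,0,-3],[0,0,-3],[0,0,-3],[0,0,-3],[0,0,-3],[0,0,-3]], "delta_pos": [[-0.415,0.147,0],[-0.415,0.147,0],[-0.415,0.147,0],[-0.415,0.147,0],[-0.415,0.147,0],[-0.415,0.147,0],[-0.415,0.147,0],[-0.415,0.147,0],[-0.415,0.147,0],[-0.415,0.147,0],[-0.415,0.147,0],[-0.415,0.147,0]], "gripper": [1,1,1,1,1,1,1,1,1,1,1,1]}}

```text
time: 30.67
position: [0.5155, -0.0704, 0.1616]
tool_rot: [0.739, 0.673, -0.001, 0.0]
ft_force: [-0.3, 0.5, -0.6]
grip_width: 0.0299
grip_force: 30.0
```

Call:
{"method": "arm_command", "body": {"delta_rot": [[0,0,0],[0,0,0],[0,0,0],[0,0,0],[0,0,0],[0,0,0]], "delta_pos": [[0,0,0],[0,0,0.03],[0,0,0.06],[0,0,0.08],[0,0,0.08],[0,0,0.08]], "gripper": [1,1,1,1,1,1]}}

```text
time: 31.17
position: [0.5125, -0.0634, 0.0818]
tool_rot: [0.737, 0.676, -0.001, -0.002]
ft_force: [0.0, -0.1, 0.4]
grip_width: 0.0297
grip_force: 30.0
```

Run:
```python
from h import *
go(.516,-.064,.031,85)
```

```text
dpos [-0.0004, 0.0038, 0.0508] drot [-0.3, -0.09, 0.07] t 31.17
```

Call:
{"method": "arm_command", "body": {"delta_rot": [[0,0,0],[0,0,0],[0,0,0],[0,0,0],[0,0,0],[0,0,0],[0,0,0],[0,0,0],[0,0,0],[0,0,0]], "delta_pos": [[0,0.002,0.03],[0,0.002,0.048],[0,0.002,0.051],[0,0.002,0.051],[0,0.002,0.051],[0.002,0.002,0.051],[0.004,0.002,0.051],[0.006,0.002,0.051],[0.007,0.002,0.051],[0.007,0.002,0.051]], "gripper": [1,1,1,1,1,1,1,1,1,1]}}

```text
time: 32.0
position: [0.5173, -0.0583, 0.0327]
tool_rot: [0.737, 0.676, 0.0, 0.0]
ft_force: [0.2, -0.4, -1.2]
grip_width: 0.0299
grip_force: 30.0
```

Call:
{"method": "arm_command", "body": {"delta_rot": [[0,0,0],[0,0,0],[0,0,0],[0,0,0]], "delta_pos": [[0.001,0,0],[0.002,0,0],[0.003,0,0],[0.003,0,0]], "gripper": [1,1,1,1]}}

```text
time: 32.33
position: [0.5174, -0.0561, 0.0322]
tool_rot: [0.737, 0.676, -0.0, 0.0]
ft_force: [-1.1, -3.9, -0.1]
grip_width: 0.0298
grip_force: 30.0
```

Call:
{"method": "arm_command", "body": {"delta_rot": [[0,0,0],[0,0,0],[0,0,0],[0,0,0]], "delta_pos": [[-0.002,0,0.001],[-0.002,0,0.003],[0.001,0,0.003],[0.002,0,0.003]], "gripper": [1,1,1,1]}}

```text
time: 32.67
position: [0.5179, -0.0558, 0.0293]
tool_rot: [0.736, 0.677, -0.001, 0.002]
ft_force: [-3.6, -14.8, 2.7]
grip_width: 0.0302
grip_force: 30.0
```

Call:
{"method": "arm_command", "body": {"delta_rot": [[0,0,0],[0,0,0],[0,0,0],[0,0,0],[0,0,0],[0,0,0],[0,0,0],[0,0,0],[0,0,0],[0,0,0]], "delta_pos": [[0,0,0],[-0.002,0,0],[-0.002,0,0],[-0.002,0,0],[-0.002,0,0],[-0.002,0,-0.03],[-0.002,0,-0.07],[-0.04,0,-0.11],[-0.08,0,-0.15],[-0.1,0,-0.17]], "gripper": [1,1,0.12,0.12,0.12,0.12,0.12,0.12,0.12,0.12]}}

```text
time: 33.5
position: [0.5093, -0.1424, 0.19]
tool_rot: [0.737, 0.676, 0.0, -0.0]
ft_force: [0.7, -1.4, -0.2]
grip_width: 0.0383
grip_force: 0.0
```

Call:
{"method": "arm_command", "body": {"delta_rot": [[0,0,0],[0,0,0],[0,0,0],[0,0,0],[0,0,0]], "delta_pos": [[-0.03,-0.03,0],[-0.06,-0.04,0],[-0.08,-0.04,0],[-0.08,-0.04,0],[-0.08,-0.04,0]], "gripper": [0,0,0,0,0]}}

```text
time: 33.92
position: [0.4627, -0.2192, 0.1885]
tool_rot: [0.738, 0.675, 0.0, -0.0]
ft_force: [0.6, 0.1, -0.3]
grip_width: 0.0434
grip_force: 0.0
```

Run:
```python
from h import *
snap('wrist','w9');snap('side','s9')
a=cv2.imread('pics/w9.png');b=cv2.imread('pics/s9.png')[100:290,220:440]
cv2.imwrite('pics/w9b.png',np.hstack([cv2.resize(a,(450,338),interpolation=2),cv2.resize(b,(350,338),interpolation=2)]))
```

```text
(no output)
```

View pics/w9b.png

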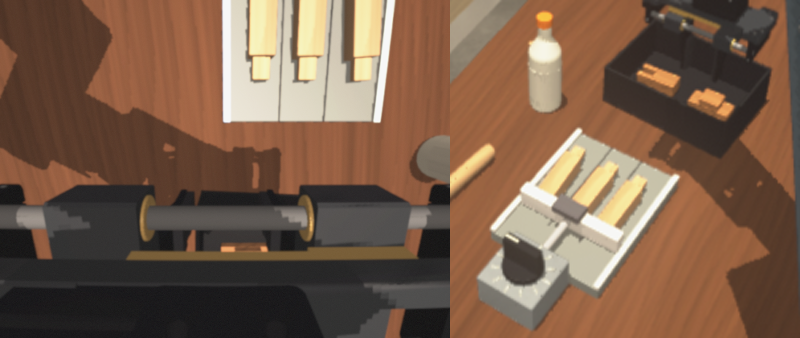

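Run:
```python
from h import *
from m import bed
inv=lambda q:((q[:,:2]-bed[:2])@np.array([[np.cos(bed[2]),-np.sin(bed[2])],[np.sin(bed[2]),np.cos(bed[2])]])).round(4).tolist()
c=load('w9');s=560/450
print('shoulders',inv(px(c,np.array([[249,55],[276,55],[297,57],[323,57],[353,55],[379,55]])*s,.046)),'bed end',inv(px(c,np.array([[226,121],[379,121]])*s,.018)))
print(robot.hand_in())
```

```text
shoulders [[-0.0728, -0.0333], [-0.0425, -0.0333], [-0.0187, -0.0353], [0.0107, -0.0351], [0.0447, -0.0326], [0.0746, -0.0322]] bed end [[-0.0988, -0.1079], [0.1009, -0.1076]]
the job is handed in; nothing more can be done
None
```

The job is handed in: both offcuts are in the bin, the dial is five clicks clockwise, and all three rails lie on the bed pushed against the stop bar, tenons away. The last picture fits this; the verdict was not returned.

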